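Set the stock tags of the printed-parts bins

TASK

Each bin of printed parts has a hinged stock tag in front of it. Using the fingertips, gently push over the tags that are wrong, so that only the full bins' tags lean all the way back towards their bins (disc face up) and the tags of the bins that are not full lean all the way forward, away from them (bar face up). Leave the tags that are already right as they are; do not pick up or shift anything else around.

Things in the scene. Friction and masses are not known exactly. Their poses are not given: they have to be found in the camera images.
- bin_full_a: FULL bin (heaped to the rim with small white printed parts), first of two alike. Grey open bin, 100 (x) x 86 (y) x 60 mm high, contents up to 85 mm; fixed. Origin: centre of underside, on top of the 12 mm board; z up, -x roughly to the robot. Four bins stand in a row along their common y, 100 mm apart, in any order. Its tag's hinge lies 160 mm along its -x, with 110 mm of free board between hinge and bin.
- tag_full_a (a joint): Tag of that bin: aluminium plate, turns about its pin. 0 = leaning fully forward, away from the bin, 32 deg from upright (raised bar uppermost); 0.559 = upright; 1.117 = leaning fully back, towards the bin, 32 deg from upright (raised disc uppermost). Past upright it sinks by its own weight to its stop within 1.5 s; lightly damped, 1 N moves it.
- hinge_full_a (a point): Middle of that tag's hinge pin, which runs along the bin's y, 30 mm above the board, 42 mm above the table; fixed, axes as the bin's. Bracket cheeks beside the plate (5 mm thick, 67 mm over both, 16 mm deep) reach 6 mm above the pin.
- edge_full_a (a point): Middle of that tag's free top edge; plate 50 mm wide, 5 mm thick, edge 60 mm from the pin. Moves with the tag; its z points from pin to edge. Fully leaning, the edge is 32 mm to the side of the pin and 51 mm above it; the plate 25 mm above the pin is 16 mm to the side.
- bin_full_b: FULL bin (heaped to the rim with small white printed parts), second of two alike. Grey open bin, 100 (x) x 86 (y) x 60 mm high, contents up to 85 mm; fixed. Origin: centre of underside, on top of the 12 mm board; z up, -x roughly to the robot. Four bins stand in a row along their common y, 100 mm apart, in any order. Its tag's hinge lies 160 mm along its -x, with 110 mm of free board between hinge and bin.
- tag_full_b (a joint): Tag of that bin: aluminium plate, turns about its pin. 0 = leaning fully forward, away from the bin, 32 deg from upright (raised bar uppermost); 0.559 = upright; 1.117 = leaning fully back, towards the bin, 32 deg from upright (raised disc uppermost). Past upright it sinks by its own weight to its stop within 1.5 s; lightly damped, 1 N moves it.
- hinge_full_b (a point): Middle of that tag's hinge pin, which runs along the bin's y, 30 mm above the board, 42 mm above the table; fixed, axes as the bin's. Bracket cheeks beside the plate (5 mm thick, 67 mm over both, 16 mm deep) reach 6 mm above the pin.
- edge_full_b (a point): Middle of that tag's free top edge; plate 50 mm wide, 5 mm thick, edge 60 mm from the pin. Moves with the tag; its z points from pin to edge. Fully leaning, the edge is 32 mm to the side of the pin and 51 mm above it; the plate 25 mm above the pin is 16 mm to the side.
- bin_low: NOT full bin: only two small printed parts lie on its floor. Grey open bin, 100 (x) x 86 (y) x 60 mm high, contents up to 85 mm; fixed. Origin: centre of underside, on top of the 12 mm board; z up, -x roughly to the robot. Four bins stand in a row along their common y, 100 mm apart, in any order. Its tag's hinge lies 160 mm along its -x, with 110 mm of free board between hinge and bin.
- tag_low (a joint): Tag of that bin: aluminium plate, turns about its pin. 0 = leaning fully forward, away from the bin, 32 deg from upright (raised bar uppermost); 0.559 = upright; 1.117 = leaning fully back, towards the bin, 32 deg from upright (raised disc uppermost). Past upright it sinks by its own weight to its stop within 1.5 s; lightly damped, 1 N moves it.
- hinge_low (a point): Middle of that tag's hinge pin, which runs along the bin's y, 30 mm above the board, 42 mm above the table; fixed, axes as the bin's. Bracket cheeks beside the plate (5 mm thick, 67 mm over both, 16 mm deep) reach 6 mm above the pin.
- edge_low (a point): Middle of that tag's free top edge; plate 50 mm wide, 5 mm thick, edge 60 mm from the pin. Moves with the tag; its z points from pin to edge. Fully leaning, the edge is 32 mm to the side of the pin and 51 mm above it; the plate 25 mm above the pin is 16 mm to the side.
- bin_empty: NOT full bin: quite empty. Grey open bin, 100 (x) x 86 (y) x 60 mm high, contents up to 85 mm; fixed. Origin: centre of underside, on top of the 12 mm board; z up, -x roughly to the robot. Four bins stand in a row along their common y, 100 mm apart, in any order. Its tag's hinge lies 160 mm along its -x, with 110 mm of free board between hinge and bin.
- tag_empty (a joint): Tag of that bin: aluminium plate, turns about its pin. 0 = leaning fully forward, away from the bin, 32 deg from upright (raised bar uppermost); 0.559 = upright; 1.117 = leaning fully back, towards the bin, 32 deg from upright (raised disc uppermost). Past upright it sinks by its own weight to its stop within 1.5 s; lightly damped, 1 N moves it.
- hinge_empty (a point): Middle of that tag's hinge pin, which runs along the bin's y, 30 mm above the board, 42 mm above the table; fixed, axes as the bin's. Bracket cheeks beside the plate (5 mm thick, 67 mm over both, 16 mm deep) reach 6 mm above the pin.
- edge_empty (a point): Middle of that tag's free top edge; plate 50 mm wide, 5 mm thick, edge 60 mm from the pin. Moves with the tag; its z points from pin to edge. Fully leaning, the edge is 32 mm to the side of the pin and 51 mm above it; the plate 25 mm above the pin is 16 mm to the side.
- spool: Bystander: loose small filament spool lying flat on the table, left of the board, 110 mm across, 46 mm high; origin centre of underside.
- bottle: Bystander: loose clear bottle standing on the table, right of the board, 54 mm across, 130 mm high; origin centre of underside.
- scraper: Bystander: loose scraper (spatula) 190 mm long lying on the table in front of the board's right half, under 30 mm high; origin under its middle.
- gear: Bystander: loose white printed gear, 43 mm across, 16 mm high, lying on the board beyond the left end of the row of tags; origin centre of underside.

How it is judged:
By the outcome, as a careful person would: the job done as asked, in the order asked, and still so for the second after the job is handed in, with the robot touching nothing.
It also fails if it takes over 40 s, if anything falls off the work surface, if the arm or the gripper's body presses on something with over 40 N, if the wrist force passes 120 N, or if a joint passes its speed limit or range.

ROBOT

A 6-joint arm with a two-finger parallel gripper is mounted at the origin on the work surface. World frame = base frame: x ahead of the robot, y to its left, z up, the work surface at z = 0. Lengths are in mm, angles in rad, forces in N, time in s.
With the tool pointing down it reaches from about 250 to 800 mm from the base axis. Payload 3.9 kg.
Tool frame: the origin (TCP) lies midway between the tips of the shut fingers; the grasp point (between the pads) lies 19 mm behind it; z points along the fingers, y is the direction in which the jaws open and shut (so a half turn about z gives the same grasp; the last joint's range is limited). The gripper opens to 85 mm and grips with 20 to 120 N. Pads are 22 mm wide; open, the fingers measure 114 mm over their backs; the gripper's body (76 mm by 85 mm) begins 54 mm behind the grasp point. The pads swing forward as they close: fully open they stand 13 mm farther back than shut.
Start: joints at [1.155, 0.26, -0.138, 1.173, 0, 1.571], TCP at [212.053, 480.259, 231.304] pointing down, gripper open.
Joint ranges: [-2.78, 2.78], [-0.83, 1.72], [-1.28, 1.37], [-1.9, 2.12], [-1.57, 1.48], [-3.14, 3.14]. Speed limits (rad/s): [2.57, 2.57, 3.14, 3.14, 3.14, 3.14].

INTERFACE

Orientations are given as a unit quaternion [w, x, y, z].
In Python, from cell import bot gives the robot as it stands.
- The arm moves only by the tool play_rows, never from a script. Its argument "commands" is a list of rows, each an object with "xyz": the shift along the tool's x, y, z in mm, a list of three; "roll": the turn about the tool's z in degrees. In form: [{"xyz": [x, y, z], "roll": roll}, ...]. A call has exactly 8 rows; each row is the pose to reach, as a shift and turn from the pose commanded when the call began, along the tool's axes at that moment; what a row does not reach only later rows make up. A row lasts 1/10 s, in which the tool goes at most 50 mm and 8.59 degrees, less where a joint would pass 70% of its speed; a pose out of reach is approached as far as the arm can. A call with a gripper value outside its range is refused whole. "claw" is the opening, from -1 (shut) to 1 (fully open), set as the call begins (left out, the last holds). The fingers move at their own pace and stop on an object; "squeeze" is the grip in N (left out, the last holds). Time passes only in rows, so rows that repeat a pose let the fingers close, or fill a call up. It gives the time, the measured TCP pose, the force and the opening at its end, in the units of the state.
- bot.read_state(): the state, without advancing time (a new reading comes with each control period).
- bot.get_image(name): name is "side" or "top" or "wrist"; returns a dict with "pixels" (400x640x3 uint8, blue, green, red), "z_map" (400x640 float32, mm along the optical axis (not along the pixel's ray), 0 where there is no reading), "mtx" (3x3 intrinsics, pixels), "dist_coeffs" ([k1, k2, p1, p2, k3] as OpenCV has them; the pictures are not rectified), "R" (3x3) and "t" (3): a world point X has camera coordinates R X + t. Camera axes: x right, y down, z forward; pixel columns grow to the right and rows downward; lengths in mm; the calibration is good to about 2 mm. A picture is of the moment at which its call begins.
- bot.job_done(): hands the job in, once; it reports no verdict.
Trained networks look in the newest picture that a camera, given by its name, has taken for a name from the list of things; names that differ only in an ending like _2 or _b are one class to them, and where a whole thing is asked for, a point or a joint stands for the part that bears it (a point fixed in the world has none). Each returns a list of dicts, best first, with "conf" (0 to 1); they miss things now and then, are a little off and sometimes report something else, mostly with a low value. They report only what shows in the picture. A call takes as long as a camera call.
- bot.trace(thing, camera): "pixels" (400x640 bool, what is visible of it) and "at" ([row, column] in pixels, amid what is visible of it).
- bot.landmark_of(thing, camera): "at" ([row, column] in pixels: a listed point, or the origin of a listed thing).
The state is a dict: "t": time; "q": joint angles; "joint_velocities": joint speeds; "joint_efforts": joint torques, N m; "ee_pos": TCP position; "orientation": TCP orientation; "force": force on the tool from outside, world axes, zero at the start; "ft_torque": the same for the moment, N m; "finger_gap": opening from 0.0 (shut) to 1.0 (fully open).
Only numpy, scipy, OpenCV 4.12 (cv2) and the standard library are available. Lean on these libraries where they do the work, as an engineer would, in place of code of your own. Each camera call takes 0.05 s, during which the arm holds its last target.

## Working session

There is one attempt and no reset: what is moved stays moved. The work goes in short steps, Python scripts to look and compute and a tool call to move; the robot and the scene stay as the last step left them, time stands still between calls to the robot, and variables do not carry over. Pictures are saved under pics/ and viewed, and the job is handed in when it is done.

Besides the shell and the picture viewer there is one more tool, called after ">>>" by a JSON object that holds its "method" and its "body". play_rows: Moves the arm, as the interface text tells. Its arguments: {"type":"object","properties":{"commands":{"type":"array"},"claw":{"type":"number"},"squeeze":{"type":"number"}},"required":["commands"]}

```bash
ls; mkdir -p pics; python3 - <<'E'
from cell import bot
import cv2
print(bot.read_state())
for n in ["top","side"]:
    im=bot.get_image(n); cv2.imwrite(f"pics/{n}0.png",im["pixels"])
    print(n,im["mtx"],im["dist_coeffs"],im["R"],im["t"])
E
```

```text
pics
{'t': 0.0, 'q': array([ 1.15499063e+00,  2.60641044e-01, -1.39354580e-01,  1.17271406e+00,
       -1.20234268e-05,  1.57081369e+00]), 'joint_velocities': array([-3.19997280e-04, -1.50487150e-05,  3.55756421e-04,  1.68906032e-04,
       -1.78004638e-03,  7.44804717e-04]), 'joint_efforts': array([-2.30721140e-03, -4.05681896e+01,  2.53920883e+01,  1.89343735e-02,
       -2.36123478e-04,  4.57282127e-06]), 'ee_pos': array([211.79087911, 479.64242614, 230.4929264 ]), 'orientation': array([-1.91576139e-04,  2.06416755e-01,  9.78463698e-01, -9.37320268e-04]), 'force': array([ 1.13214949,  0.92086695, -0.56952585]), 'ft_torque': array([0.01066692, 0.00117728, 0.04612753]), 'finger_gap': 1.0012437182705194}
top [[513.28313096   0.         322.40308744]
 [  0.         513.28313096 196.57945375]
 [  0.           0.           1.        ]] [-0.05900403  0.          0.          0.          0.        ] [[-1.95647747e-02 -9.99808140e-01 -9.50220836e-04]
 [-9.83825162e-01  1.94212548e-02 -1.78075450e-01]
 [ 1.78059739e-01 -2.54915490e-03 -9.84016377e-01]] [  15.10811943  558.55453232 1683.00263063]
side [[426.92448219   0.         311.79732033]
 [  0.         426.92448219 191.93971003]
 [  0.           0.           1.        ]] [-0.09819387  0.          0.          0.          0.        ] [[-0.96542745 -0.25974838  0.02192306]
 [-0.1517011   0.4914582  -0.85758709]
 [ 0.21198259 -0.83126386 -0.51387136]] [ 536.30607198  151.25049132 1148.71854363]
```

View pics/top0.png

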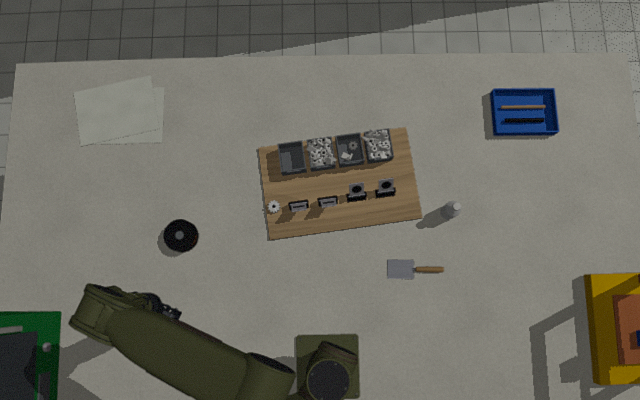

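View pics/side0.png

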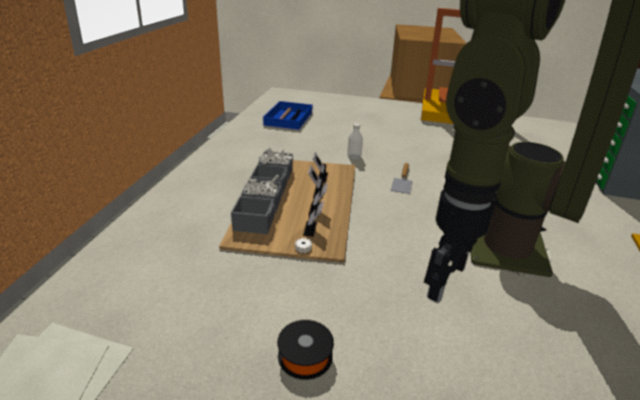

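The bins, left to right at about (291,157), (320,153), (349,150) and (378,146), look empty, full, low and full. The tags are at about (298,206), (327,201), (357,190) and (386,187). I'll zoom in and measure.

```bash
cat > h.py <<'E'
import cv2,numpy as np
from cell import bot
def world(im,uv,z=None,depth=None):
    p=cv2.undistortPoints(np.array([[uv]],float),im["mtx"],im["dist_coeffs"])[0,0]
    r=im["R"].T@np.array([p[0],p[1],1]); c=-im["R"].T@im["t"]
    if depth is not None: return c+r*depth
    return c+r*(z-c[2])/r[2]
E
python3 - <<'E'
from h import *
im=bot.get_image("top")
p=im["pixels"][110:250,250:430]
cv2.imwrite("pics/topz.png",cv2.resize(p,None,fx=4.2,fy=4.2,interpolation=cv2.INTER_CUBIC))
for th in ["bin_full_a","bin_low","bin_empty","hinge_full_a","hinge_low","hinge_empty","edge_full_a","edge_low","edge_empty","gear"]:
    for d in bot.landmark_of(th,"top"):
        z={"b":12,"h":42,"e":93,"g":12}[th[0]]
        r,c=d["at"]; print(th,round(d["conf"],2),np.round(d["at"],1),np.round(world(im,(c,r),z),1))
# depth cloud
zm=im["z_map"]; v,u=np.mgrid[110:250,250:430]
uv=np.stack([u.ravel(),v.ravel()],1).astype(float)
n=cv2.undistortPoints(uv[:,None],im["mtx"],im["dist_coeffs"])[:,0]
d=zm[v.ravel(),u.ravel()]; P=(np.c_[n,np.ones(len(n))]*d[:,None]-im["t"])@im["R"]
P=P[d>0]
np.save("P.npy",P)
m=(P[:,2]>60)&(P[:,2]<130)&(P[:,0]<500)
Q=P[m]; 
for q in Q[np.argsort(-Q[:,1])][::3]: print(np.round(q).astype(int),end=' ')
print(im["t"])
E
```

```text
bin_full_a 0.93 [146.7 375.8] [ 740.2 -187.3   12. ]
bin_full_a 0.6 [156.2 323.4] [709.3  -2.3  12. ]
bin_low 0.74 [152.3 346.6] [721.8 -83.9  12. ]
bin_empty 0.84 [158.5 289.7] [703.4 115.9  12. ]
bin_empty 0.23 [206.5 329.7] [530.5 -20.4  12. ]
hinge_full_a 0.7 [199.4 326.6] [550.2  -9.9  42. ]
hinge_full_a 0.68 [191.  381.2] [ 575.6 -196.2   42. ]
hinge_full_a 0.63 [197.4 355.3] [ 555.2 -107.4   42. ]
hinge_low 0.71 [199.3 354. ] [ 548.7 -102.8   42. ]
hinge_empty 0.69 [201.8 300.3] [543.7  79.3  42. ]
edge_full_a 0.66 [206.9 330.7] [516.1 -22.3  93. ]
edge_full_a 0.66 [180.2 383.7] [ 602.1 -199.9   93. ]
edge_full_a 0.55 [179.2 355.3] [ 607.3 -105.9   93. ]
edge_empty 0.69 [210.3 298.3] [506.9  84.1  93. ]
gear 0.69 [207.4 271.6] [531.3 179.6  12. ]
gear 0.64 [198.4 353.1] [ 557.2 -101.7   12. ]
[  15.10811943  558.55453232 1683.00263063]
```

View pics/topz.png

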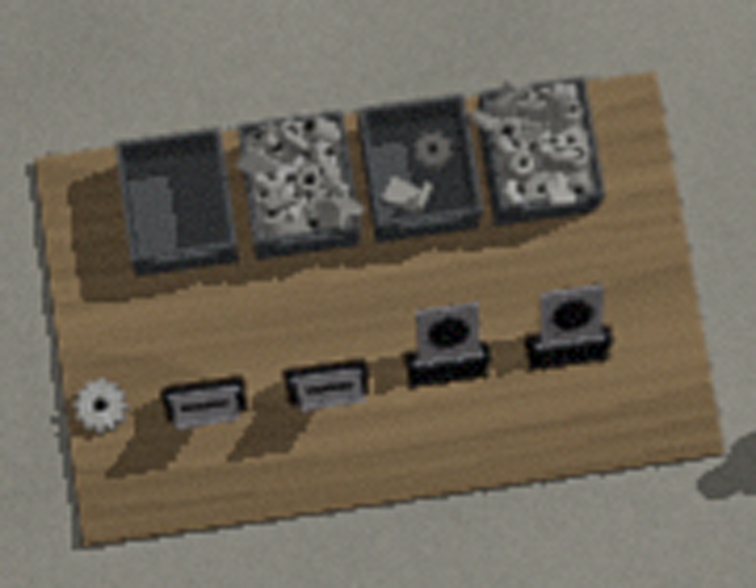

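The four tags read bar, bar, disc, disc. The 2nd (full) has to go back and the 3rd (low) forward. The 1st and 4th are already right. Next I'll refine the geometry with a depth fit.

```bash
python3 - <<'E'
from h import *
from scipy.optimize import least_squares
P=np.load("P.npy"); print(len(P),P.min(0),P.max(0))
im=bot.get_image("top")
# corners from zoom picture (px/4.2 + offset): rims of bins at z=72, and board corners z=12, tag bracket
def px(a): return (np.array(a,float)+.5)/4.2-.5+np.array([250,110])
H=[]
rim={ -1:(118,143,222,128,134,274,238,260), 1:(360,104,465,96,376,243,480,226)}
L=[];U=[]
for (yc,c) in ((150,rim[-1]),(-50,rim[1])):
    for k,(sx,sy) in enumerate(((50,43),(50,-43),(-50,43),(-50,-43))):
        z=72 
        L.append((sx,yc+sy,z));U.append(px(c[2*k:2*k+2]))
# top edges of tags: front-leaning bottom corners (edge x=-160-32,z=93), back-leaning top corners
for yc,c,s in ((150,(176,428,244,418),-1),(50,(298,411,367,401),-1),(-50,(414,312,477,304),1),(-150,(540,295,602,286),1)):
    for k,sy in enumerate((25,-25)):
        L.append((-160+32*s,yc+sy,93));U.append(px(c[2*k:2*k+2]))
L=np.array(L,float);U=np.array(U)
def proj(p):
    x,y,a=p; c,s=np.cos(a),np.sin(a)
    W=L@np.array([[c,s,0],[-s,c,0],[0,0,1]])+[x,y,0]
    return cv2.projectPoints(W,cv2.Rodrigues(im["R"])[0],im["t"],im["mtx"],im["dist_coeffs"])[0][:,0]
r=least_squares(lambda p:(proj(p)-U).ravel(),[718,-39,.12],loss="soft_l1")
print(r.x,np.round(proj(r.x)-U,1).tolist())
x,y,a=r.x
for yc in(150,50,-50,-150): print(yc,x-160*np.cos(a)-yc*np.sin(a),y-160*np.sin(a)+yc*np.cos(a))
E
```

```text
25091 [ 378.07088305 -388.30432873  -18.18958911] [890.44072365 258.96320682 108.17618611]
[ 7.14181766e+02 -4.28169195e+01  1.24593282e-01] [[-0.7, 0.2], [-0.4, 0.3], [-0.7, -2.6], [-0.2, -2.8], [-0.1, 1.4], [-0.2, -0.2], [0.5, -3.5], [0.9, -3.0], [-0.2, 0.4], [-1.3, 0.6], [1.0, 0.1], [-0.4, 0.3], [0.5, 0.5], [0.4, 0.2], [0.3, 0.3], [0.4, 0.3]]
150 536.7813625352303 86.13693585889564
50 549.2084803449978 -13.087893407483868
-50 561.6355981547653 -112.31272267386336
-150 574.0627159645328 -211.53755194024285
```

>>> {"method": "play_rows", "body": {"commands": [{"xyz": [-15,-12,0],"roll": -3},{"xyz": [-40,-32,0],"roll": -6},{"xyz": [-70,-56,0],"roll": -10},{"xyz": [-100,-80,0],"roll": -14},{"xyz": [-130,-104,0],"roll": -18},{"xyz": [-160,-128,0],"roll": -22},{"xyz": [-190,-152,0],"roll": -26},{"xyz": [-220,-176,0],"roll": -31}], "claw": -1, "squeeze": 20}}

```text
t: 1.5
ee_pos: [342.8, 229.1, 231.5]
orientation: [0.0, -0.064, 0.998, 0.0]
force: [1.1, -0.1, 0.4]
finger_gap: -0.004
```

```bash
cat >> h.py <<'E'
from scipy.spatial.transform import Rotation as Ro
HX={2:(549.2,-13.1),3:(561.6,-112.3)}; A=.1246
def go(tag,off,z,lat=0):
    s=bot.read_state(); w,x,y,zz=s["orientation"]; R=Ro.from_quat([x,y,zz,w]).as_matrix()
    h=HX[tag]; c,sn=np.cos(A),np.sin(A)
    tgt=np.array([h[0]+off*c-lat*sn,h[1]+off*sn+lat*c,z]); want=np.degrees(A)+90
    ya=np.degrees(np.arctan2(R[1,1],R[0,1]))
    print("t",s["t"],"pos",s["ee_pos"].round(1),"q",s["q"].round(2),"F",s["force"].round(1),"gap",round(s["finger_gap"],2))
    d=s["ee_pos"]-np.array([*h,0]); print("binframe off",round(d[0]*c+d[1]*sn,1),round(-d[0]*sn+d[1]*c,1),"tilt",R[:,2].round(3))
    print("move tool",(R.T@(tgt-s["ee_pos"])).round(1),"roll",round(ya-want,1))
E
python3 -c "
from h import *
go(2,-75,200)"
```

```text
t 1.5 pos [342.8 229.1 231.5] q [ 0.59  0.07 -0.38  1.13 -0.    0.46] F [ 1.1 -0.1  0.4] gap -0.0
binframe off -174.7 265.9 tilt [ 0.001  0.    -1.   ]
move tool [ -98.6 -266.4   31.5] roll 0.2
```

>>> {"method": "play_rows", "body": {"commands": [{"xyz": [-10,-28,0],"roll": 0},{"xyz": [-23,-63,0],"roll": 0},{"xyz": [-37,-100,0],"roll": 0},{"xyz": [-52,-140,5],"roll": 0},{"xyz": [-66,-180,10],"roll": 0},{"xyz": [-80,-216,15],"roll": 0},{"xyz": [-92,-248,20],"roll": 0},{"xyz": [-99,-267,25],"roll": 0}]}}

```text
t: 2.3
ee_pos: [475.1, -24.5, 206.2]
orientation: [0.001, -0.061, 0.998, -0.0]
force: [-0.9, 0.5, 0.1]
finger_gap: 0.0
```

```bash
python3 -c "
from h import *
go(2,-75,75)
im=bot.get_image('wrist');cv2.imwrite('pics/w1.png',im['pixels'])
for th in ['edge_full_a','hinge_full_a','hinge_low']:
    for d in bot.landmark_of(th,'wrist'):
        r,c=d['at'];print(th,round(d['conf'],2),np.round(d['at']),world(im,(c,r),93 if th[0]=='e' else 42).round(1))
"
```

```text
t 2.3 pos [475.1 -24.5 206.2] q [-0.05  0.19 -0.3   1.08 -0.   -0.17] F [-0.9  0.5  0.1] gap 0.0
binframe off -75.0 -2.1 tilt [ 0.001 -0.001 -1.   ]
move tool [  0.2   2.2 131.2] roll -0.1
edge_full_a 0.63 [311.  97.] [ 609.5 -204.9   93. ]
hinge_full_a 0.85 [249. 121.] [ 574.7 -209.6   42. ]
hinge_full_a 0.65 [251. 324.] [551.8  -9.2  42. ]
hinge_low 0.58 [252. 223.] [ 565.1 -108.2   42. ]
```

View pics/w1.png

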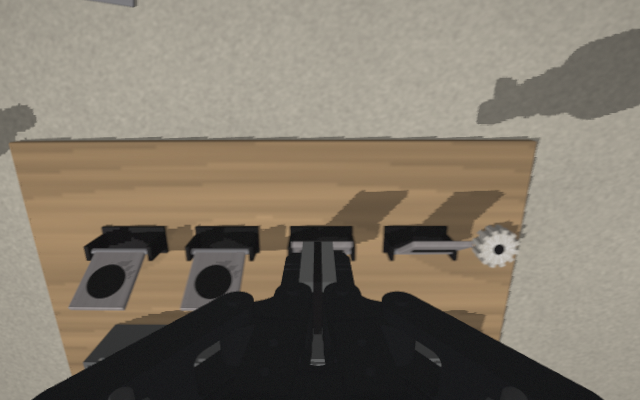

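The wrist view shows tag 2 bar-forward behind the fingers at about (322,240). Tags 3 and 4 are disc-up at (213,280) and (107,280). Positions agree with the fit to within about 4 mm, so I'll descend in front of tag 2.

>>> {"method": "play_rows", "body": {"commands": [{"xyz": [0,3,12],"roll": 0},{"xyz": [0,4,32],"roll": 0},{"xyz": [0,4,56],"roll": 0},{"xyz": [0,4,80],"roll": 0},{"xyz": [0,4,102],"roll": 0},{"xyz": [0,4,118],"roll": 0},{"xyz": [0,4,127],"roll": 0},{"xyz": [0,4,130],"roll": 0}]}}

```text
t: 3.3
ee_pos: [472.4, -17.3, 75.9]
orientation: [-0.001, -0.063, 0.998, 0.0]
force: [-0.2, 0.1, 0.7]
finger_gap: 0.002
```

```bash
python3 -c "
from h import *
go(2,0,75)"
```

```text
t 3.3 pos [472.4 -17.3  75.9] q [-0.04  0.3  -0.53  0.75  0.   -0.16] F [-0.2  0.1  0.7] gap 0.0
binframe off -76.7 5.4 tilt [-0.001  0.    -1.   ]
move tool [-76.7  -5.6   0.8] roll 0.1
```

>>> {"method": "play_rows", "body": {"commands": [{"xyz": [-6,-2,0],"roll": 0},{"xyz": [-13,-3,0],"roll": 0},{"xyz": [-20,-3,0],"roll": 0},{"xyz": [-26,-3,0],"roll": 0},{"xyz": [-32,-3,0],"roll": 0},{"xyz": [-37,-3,0],"roll": 0},{"xyz": [-42,-3,0],"roll": 0},{"xyz": [-47,-3,0],"roll": 0}]}}

```text
t: 4.1
ee_pos: [520.5, -15.2, 76.2]
orientation: [-0.0, -0.063, 0.998, 0.0]
force: [-0.4, 0.2, -0.0]
finger_gap: 0.002
```

>>> {"method": "play_rows", "body": {"commands": [{"xyz": [-5,0,0],"roll": 0},{"xyz": [-10,0,0],"roll": 0},{"xyz": [-15,0,0],"roll": 0},{"xyz": [-20,0,0],"roll": 0},{"xyz": [-25,0,0],"roll": 0},{"xyz": [-29,0,0],"roll": 0},{"xyz": [-32,0,0],"roll": 0},{"xyz": [-32,0,0],"roll": 0}]}}

```text
t: 4.9
ee_pos: [552.6, -11.2, 76.3]
orientation: [0.0, -0.063, 0.998, -0.0]
force: [-0.6, 0.0, -0.1]
finger_gap: 0.001
```

```bash
python3 -c "
from h import *
go(2,0,75)
im=bot.get_image('wrist');cv2.imwrite('pics/w2.png',im['pixels'])"
```

```text
t 4.9 pos [552.6 -11.2  76.3] q [-0.02  0.42 -0.34  0.82  0.   -0.15] F [-0.6  0.  -0.1] gap 0.0
binframe off 3.6 1.4 tilt [ 0. -0. -1.]
move tool [ 3.6 -1.4  1.3] roll 0.0
```

View pics/w2.png

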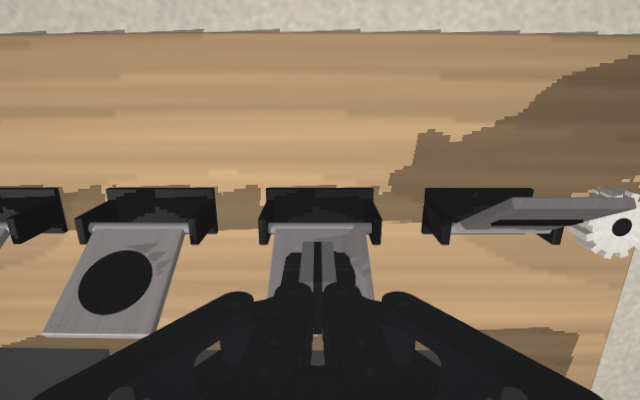

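Tag 2 at (320,260) now leans back towards its bin. I'll back off and rise, then cross over to the bin side of tag 3.

>>> {"method": "play_rows", "body": {"commands": [{"xyz": [6,0,0],"roll": 0},{"xyz": [16,0,-4],"roll": 0},{"xyz": [24,0,-16],"roll": 0},{"xyz": [28,0,-36],"roll": 0},{"xyz": [28,0,-60],"roll": 0},{"xyz": [28,0,-82],"roll": 0},{"xyz": [28,0,-98],"roll": 0},{"xyz": [28,0,-105],"roll": 0}]}}

```text
t: 5.75
ee_pos: [524.6, -14.9, 184.1]
orientation: [0.002, -0.063, 0.998, -0.0]
force: [-0.1, -0.8, -0.6]
finger_gap: 0.002
```

```bash
python3 -c "
from h import *
go(3,72,180,3)"
```

```text
t 5.75 pos [524.6 -14.9 184.1] q [-0.03  0.28 -0.23  1.05 -0.   -0.15] F [-0.1 -0.8 -0.6] gap 0.0
binframe off -24.6 101.2 tilt [ 0.004 -0.    -1.   ]
move tool [-96.5 -98.3   4.5] roll 0.0
```

>>> {"method": "play_rows", "body": {"commands": [{"xyz": [-8,-8,0],"roll": 0},{"xyz": [-22,-22,0],"roll": 0},{"xyz": [-38,-38,0],"roll": 0},{"xyz": [-56,-56,0],"roll": 0},{"xyz": [-74,-74,0],"roll": 0},{"xyz": [-88,-88,0],"roll": 0},{"xyz": [-96,-96,0],"roll": 0},{"xyz": [-97,-98,0],"roll": 0}]}}

```text
t: 6.55
ee_pos: [633.2, -100.9, 180.0]
orientation: [-0.001, -0.062, 0.998, 0.0]
force: [0.0, 1.1, 0.4]
finger_gap: 0.001
```

```bash
python3 -c "
from h import *
go(3,72,75,3)
for n in ['top','wrist']:
    im=bot.get_image(n);cv2.imwrite('pics/%s3.png'%n,im['pixels'])
"
```

```text
t 6.55 pos [ 633.2 -100.9  180. ] q [-0.16  0.48  0.07  1.16 -0.   -0.28] F [0.  1.1 0.4] gap 0.0
binframe off 72.5 2.4 tilt [-0.001  0.    -1.   ]
move tool [  0.3   0.5 105. ] roll -0.0
```

View pics/wrist3.png

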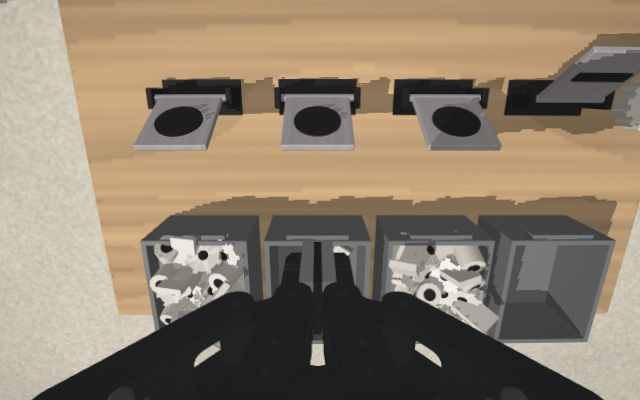

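Tag 2 at (456,122) now shows its disc, leaning fully back. Tag 3 at (317,122), in front of the low bin, still shows its disc. The fingers are centred on it, so I'll descend on its bin side.

>>> {"method": "play_rows", "body": {"commands": [{"xyz": [0,0,10],"roll": 0},{"xyz": [0,0,28],"roll": 0},{"xyz": [0,0,48],"roll": 0},{"xyz": [0,0,68],"roll": 0},{"xyz": [0,0,86],"roll": 0},{"xyz": [0,0,98],"roll": 0},{"xyz": [0,0,104],"roll": 0},{"xyz": [0,0,105],"roll": 0}]}}

```text
t: 7.45
ee_pos: [632.0, -99.5, 75.6]
orientation: [-0.001, -0.063, 0.998, 0.0]
force: [-0.4, 0.2, 0.6]
finger_gap: 0.001
```

>>> {"method": "play_rows", "body": {"commands": [{"xyz": [5,0,0],"roll": 0},{"xyz": [11,0,0],"roll": 0},{"xyz": [17,0,0],"roll": 0},{"xyz": [23,0,0],"roll": 0},{"xyz": [28,0,0],"roll": 0},{"xyz": [33,0,0],"roll": 0},{"xyz": [38,0,0],"roll": 0},{"xyz": [43,0,0],"roll": 0}]}}

```text
t: 8.25
ee_pos: [589.7, -105.3, 76.3]
orientation: [0.0, -0.063, 0.998, -0.0]
force: [-0.4, 0.5, 0.6]
finger_gap: -0.003
```

```bash
python3 -c "
from h import *
go(3,-3,75,2)"
```

```text
t 8.25 pos [ 589.7 -105.3   76.3] q [-0.18  0.49 -0.21  0.87  0.   -0.3 ] F [-0.4  0.5  0.6] gap -0.0
binframe off 28.8 3.4 tilt [ 0. -0. -1.]
move tool [31.8 -1.4  1.3] roll 0.0
```

>>> {"method": "play_rows", "body": {"commands": [{"xyz": [5,0,0],"roll": 0},{"xyz": [10,0,0],"roll": 0},{"xyz": [15,0,0],"roll": 0},{"xyz": [20,0,0],"roll": 0},{"xyz": [25,0,0],"roll": 0},{"xyz": [29,0,0],"roll": 0},{"xyz": [32,0,0],"roll": 0},{"xyz": [32,0,0],"roll": 0}]}}

```text
t: 9.05
ee_pos: [557.8, -109.3, 76.3]
orientation: [-0.0, -0.063, 0.998, 0.0]
force: [0.3, -0.5, -0.3]
finger_gap: -0.002
```

>>> {"method": "play_rows", "body": {"commands": [{"xyz": [-6,0,0],"roll": 0},{"xyz": [-16,0,-4],"roll": 0},{"xyz": [-24,0,-16],"roll": 0},{"xyz": [-28,0,-36],"roll": 0},{"xyz": [-28,0,-60],"roll": 0},{"xyz": [-28,0,-85],"roll": 0},{"xyz": [-28,0,-110],"roll": 0},{"xyz": [-28,0,-130],"roll": 0}]}}

```text
t: 9.85
ee_pos: [587.3, -105.7, 208.0]
orientation: [0.001, -0.063, 0.998, -0.0]
force: [-0.1, -0.4, 0.4]
finger_gap: 0.003
```

>>> {"method": "play_rows", "body": {"commands": [{"xyz": [0,10,-5],"roll": 0},{"xyz": [0,30,-15],"roll": 0},{"xyz": [10,60,-20],"roll": 0},{"xyz": [30,95,-20],"roll": 0},{"xyz": [55,130,-20],"roll": 0},{"xyz": [80,165,-20],"roll": 0},{"xyz": [100,190,-20],"roll": 0},{"xyz": [110,200,-20],"roll": 0}]}}

```text
t: 10.65
ee_pos: [449.4, 80.9, 225.5]
orientation: [-0.001, -0.064, 0.998, 0.0]
force: [0.5, 0.1, -0.5]
finger_gap: -0.0
```

>>> {"method": "play_rows", "body": {"commands": [{"xyz": [10,10,0],"roll": 0},{"xyz": [35,30,0],"roll": 0},{"xyz": [65,55,0],"roll": 0},{"xyz": [95,80,0],"roll": 0},{"xyz": [120,100,0],"roll": 0},{"xyz": [140,115,0],"roll": 0},{"xyz": [150,120,0],"roll": 0},{"xyz": [150,120,0],"roll": 0}]}}

```text
t: 11.45
ee_pos: [287.7, 179.4, 226.2]
orientation: [0.0, -0.063, 0.998, -0.0]
force: [-0.2, 0.2, -0.4]
finger_gap: -0.0
```

```bash
python3 -c "
from h import *
go(3,72,75,3)
im=bot.get_image('top');cv2.imwrite('pics/top4.png',cv2.resize(im['pixels'][110:290,150:470],None,fx=2.4,fy=2.4,interpolation=2))
im=bot.get_image('side');cv2.imwrite('pics/side4.png',im['pixels'])
"
```

```text
t 11.45 pos [287.7 179.4 226.2] q [ 0.56 -0.06 -0.52  1.11 -0.    0.43] F [-0.2  0.2 -0.4] gap -0.0
binframe off -235.5 323.4 tilt [ 0. -0. -1.]
move tool [-306.8 -321.1  151.4] roll 0.1
```

View pics/top4.png

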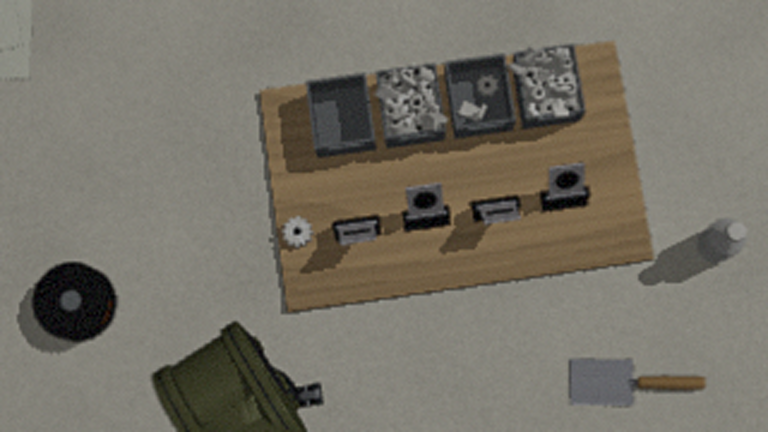

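View pics/side4.png

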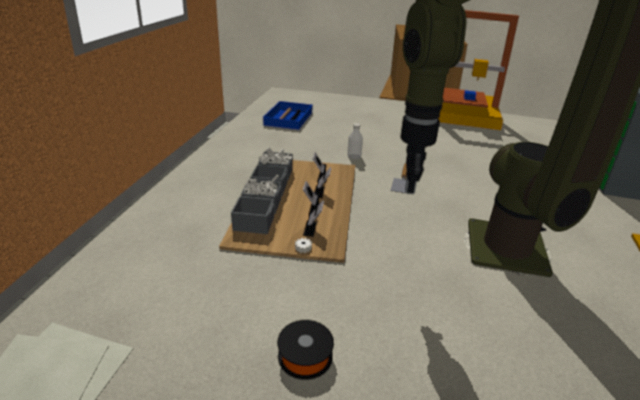

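The zoomed top view shows the tags, left to right at about (357,230), (426,203), (497,209) and (566,183), as bar, disc, bar, disc. That matches empty, full, low, full. The bystanders haven't moved and the arm is clear.

```bash
python3 -c "
from cell import bot
print(bot.job_done())"
```

```text
the job is handed in; nothing more can be done
None
```

I pushed over the two wrong tags and handed the job in at about 11.6 s. The second bin from the left is full, so its tag now leans back with the disc up. The third bin holds only two parts, so its tag now leans forward with the bar up. The tags of the empty bin and the other full bin were already right, and I didn't touch them.

- **Last pictures:** the top view shows bar, disc, bar, disc for empty, full, low, full. The spool, bottle, scraper and gear appear where they started, and the arm is well clear of everything.
- **Forces:** measured forces stayed at about 1 N or less.
- **What disagreed:** the trained networks' hinge positions for the two tags I pushed mostly differed from my fit by about 4–8 mm, the worst by about 16 mm. The fit itself missed the bins' front corners by about 3 pixels, but it matched the tags to about 1 pixel. Neither affected the pushes.

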